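# Uncover the intake filter of the dry-air unit

## Robot

A 6-joint arm with a two-finger parallel gripper is mounted at the origin on the work surface. World frame = base frame: x ahead of the robot, y to its left, z up, the work surface at z = 0. Lengths are in m, angles in rad, forces in N, time in s.
With the tool pointing down it reaches from about 0.35 to 0.8 m from the base axis. Payload 7.3 kg.
Tool frame: the origin (TCP) lies midway between the tips of the shut fingers; the grasp point (between the pads) lies 19 mm behind it; z points along the fingers, y is the line along which they close (so a half turn about z gives the same grasp; the last joint's range is limited). The gripper opens to 85 mm and grips with 20 to 120 N. Pads are 22 mm wide; open, the fingers measure 114 mm over their backs; the gripper's body (76 mm by 85 mm) begins 54 mm behind the grasp point. The pads swing forward as they close: fully open they stand 13 mm farther back than shut.
Start: joints at [1.025, 0.342, 1.524, -0, 1.275, -0.146], TCP at [0.204, 0.484, 0.231] pointing down, gripper open.
Joint ranges: [-2.53, 2.53], [-0.77, 2.02], [0.04, 2.7], [-1, 4.14], [0.28, 2.66], [-3.11, 3.11]. Speed limits (rad/s): [2.57, 2.57, 3.14, 3.14, 3.14, 3.14].

## Interface

Orientations are given as a 3x3 rotation matrix whose columns are the frame's x, y, z axes.
In Python, from workcell import robot gives the robot as it stands.
- The arm moves only by the tool move_arm, never from a script. Its argument "series" is a list that holds one entry, the list of rows, each a list of 7 numbers: the opening, from -1 (shut) to 1 (fully open), then the shift along the world's x, y, z scaled (see below), then the turn, a rotation vector about the world's x, y, z scaled (see below). In form: [[[jaw, x, y, z, rx, ry, rz], ...]]. A call has exactly 5 rows; each row is the pose to reach, as a shift and turn from the pose commanded when the call began; what a row does not reach only later rows make up. The controller multiplies each number of a shift by 750 mm and each number of a turn by 90 degrees. A row lasts 1/8 s, in which the tool goes at most 62.5 mm and 10.7 degrees, less where a joint would pass 70% of its speed; a pose out of reach is approached as far as the arm can. A call with a number of a shift or a turn outside -1 to 1 is refused whole. A call with a gripper value outside its range is refused whole. The fingers move at their own pace and stop on an object; "newtons" is the grip in N (left out, the last holds). Time passes only in rows, so rows that repeat a pose let the fingers close, or fill a call up. It gives the time, the measured TCP pose, the force, the opening and the grip force at its end, in the units of the state.
- robot.get_state(): the state, without advancing time (a new reading comes with each control period).
- robot.read_camera(name): name is "scene" or "top" or "wrist"; returns (picture, depth): 420x560x3 uint8, red, green, blue; 420x560 float32, m along the optical axis (not along the pixel's ray), 0 where there is no reading.
- robot.camera_params(name): a dict with "mtx" (3x3 intrinsics, pixels), "T" (4x4, takes a point from camera to world coordinates). Camera axes: x right, y down, z forward; pixel columns grow to the right and rows downward; lengths in m; the calibration is good to about 2 mm. A picture is of the moment at which its call begins: read the wrist's pose just before it. camera_params takes no time and is no camera call; for the wrist camera it gives the pose at the moment of the call.
- robot.hand_in(): hands the job in; it is judged then, once.
The state is a dict: "time_s": time; "joint_pos": joint angles; "qd": joint speeds; "joint_torque": joint torques, N m; "tcp_pos": TCP position; "ee_rot": TCP orientation; "wrist_force": force on the tool from outside, world axes, zero at the start; "wrist_torque": the same for the moment, N m; "finger_gap": opening from 0.0 (shut) to 1.0 (fully open); "grasp_force": force on a finger pad.
Only numpy, scipy, OpenCV 4.12 (cv2) and the standard library are available. Lean on these libraries where they do the work, as an engineer would, in place of code of your own. Each camera call takes 0.05 s, during which the arm holds its last target. There are 200 camera calls.

## Task

The air unit's intake filter is due for a change. Press the green snap tab in until the filter lid springs loose, then push the lid along the unit's top, without lifting it, until it is right out of its guides and lies flat and wholly on the unit's flat top. Leave the jar, the cup and the pan carrier beside the unit where they are.

Things in the scene. Friction and masses are not known exactly. Their poses are not given: they have to be found in the camera images.
- air_unit: Low ivory unit, fixed, a flat-topped box 300 (x) by 200 (y) by 70 mm high. Origin: centre of its underside, on the bench. +x: the way the lid slides off. The lid's seat runs from x = -110 to -20 mm over a filter recess; from -20 to +150 mm the top is bare and flat. Behind the lid, at x = -118 to -110 mm, stands a grey stop, 5 mm high like the lid.
- seat_mid (a point): Middle of the lid's seat, on the unit's top surface (unit x = -65, y = 0, z = 70 mm). Axes as the unit's.
- guide_end (a point): Point on the unit's top midway between the +x ends of the two grey guides (unit x = -20, y = 0, z = 70 mm). The guides run 90 mm back from here at y = +/-37 to 47 mm, 9 mm high, with lips over the lid's side edges; the +y one is broken for 34 mm at its middle, at the tab.
- snap_tab (a joint): Travel of the green snap tab, straight down: 0 = up (latched), 0.007 m = fully in. Its spring gives 1.5 N at rest, 5 N fully in. From 4 to 5 mm on, its nose is below the lid and the lid is free (up to 2 N more is felt until then). Let go, it rises again, or stays caught about 3 mm in while the lid is over its nose.
- tab_pad (a point): Middle of the top face of the tab's green thumb pad, 28 mm (unit x) by 36 mm (unit y), with three dark ribs. With the tab up it stands 13 mm above the unit's top, beside the lid on its +y side (unit x = -65, y = 68 mm). Axes as the unit's.
- lid_mid (a point): Middle of the filter lid, half-way through its plate: loose, grey-green with dark slots, 90 (x) by 80 (y) by 5 mm, 60 to 120 g, flat on the unit's top, axes as the unit's, seated above seat_mid. The tab's nose sits in a notch in its +y edge. Once freed, a spring moves it 8 to 10 mm along +x; then a push of 1 to 3 N slides it. It is out of its guides 90 mm from its seat.
- lid_rib (a point): Middle of the rear (-x) face of the lid's push rib, a bar across the lid 6 mm (x) by 50 mm (y), rising 12.5 mm above the lid's upper face; the rear face is 8 mm ahead of the lid's rear edge. This point is 6 mm above the lid's upper face. Push here towards +x, near the middle so that the lid does not bind.
- jar_mid (a point): Centre of a loose amber sample jar with white cap, 54 mm wide, 75 mm high, upright on the bench.
- cup_mid (a point): Centre of a loose steel tare cup, 54 mm wide, 45 mm high, upright on the bench.
- pan_mid (a point): Centre of the dish of a loose pan carrier lying on the bench: a steel disc 112 mm wide with a shallow aluminium pan, 10 mm high, and a flat handle 16 mm wide reaching 141 mm along -x, 18 mm high. The point is 6 mm above the bench.
- filter_lid: The filter lid itself (see lid_mid). Origin: centre of its underside, 2.5 mm below lid_mid; axes as the unit's.
Mind the look-alikes: they are no part of the job. What is meant by the filter_lid is not brown or purple, and is the smaller of those in its own colour.

How it is judged:
On the way, in this order (a step that is already met when the one before it is completed fails the run):
1. the tab is pressed in and the lid has sprung loose, at least 5 mm forward of its seat (value of joint snap_tab above 0.0015 m and x of lid_mid in the frame of seat_mid above 0.005 m), for 0.1 s.
2. the lid is pushed out of its guides (x of lid_mid in the frame of seat_mid above 0.089 m), for 0.1 s.
At the end, for the whole second after the job is handed in: The lid lies at rest and flat (within 3 degrees) on the unit's top, 89 to 172 mm forward of its seat (out of the guides, not over the unit's far edge) and within 62 mm of the unit's centre line; the snap tab is up again (x of lid_mid in the frame of seat_mid between 0.089 and 0.172 m and y of lid_mid in the frame of seat_mid between -0.062 and 0.062 m and z of lid_mid in the frame of seat_mid between 0 and 0.005 m and angle between lid_mid's own z axis and vertical below 0.05 rad and linear speed of filter_lid below 0.01 m/s and value of joint snap_tab below 0.002 m); the robot touches nothing.
It fails at once if the lid is lifted more than 8 mm off the unit's top or tipped more than 12 degrees (z of lid_mid in the frame of seat_mid above 0.0105 m or angle between lid_mid's own z axis and vertical above 0.21 rad).
It fails at once if the jar, the cup or the pan carrier is moved more than 15 mm (distance of any of jar_mid, cup_mid, pan_mid from where it was at the start of the episode above 0.015 m).
It also fails if it takes over 40 s, if anything falls off the work surface, if the arm or the gripper's body presses on something with over 40 N, if the wrist force passes 120 N, or if a joint passes its speed limit or range.

## Working session

There is one attempt and no reset: what is moved stays moved. The work goes in short steps, Python scripts to look and compute and a tool call to move; the robot and the scene stay as the last step left them, time stands still between calls to the robot, and variables do not carry over. Pictures are saved under pics/ and viewed, at most 10 in all, crops included, and the job is handed in when it is done.

Besides the shell and the picture viewer there is one more tool, called by a JSON object that holds its "op" and its "data", one argument or row to a line. move_arm: Moves the arm, as the interface text tells. Its arguments: {"type":"object","properties":{"series":{"type":"array","items":{"type":"array","items":{"type":"array","items":{"type":"number","minimum":-1,"maximum":1}}}},"newtons":{"type":"number"}},"required":["series"]}

```bash
mkdir -p pics
cat > h.py <<'E'
import numpy as np, cv2
from workcell import robot
def shot(n,f):
    p=robot.camera_params(n); im,d=robot.read_camera(n)
    cv2.imwrite(f'pics/{f}.png',cv2.cvtColor(im,cv2.COLOR_RGB2BGR)); np.savez(f'{f}.npz',d=d,K=p['mtx'],T=p['T'],im=im)
def pt(f,u,v,z=None):
    q=np.load(f+'.npz');K,T,d=q['K'],q['T'],q['d']
    r=np.linalg.solve(K,[u,v,1.])
    if z is None:
        s=np.median(d[v-1:v+2,u-1:u+2])
    else: s=(z-T[2,3])/(T[:3,:3]@r)[2]
    return T[:3,:3]@(r*s)+T[:3,3]
E
python3 -c "
from h import *
shot('top','top0');shot('scene','sc0');s=robot.get_state();print(s['tcp_pos'],s['ee_rot'],s['time_s'])"
```

```text
[0.20415601 0.48330404 0.23071617] [[-9.21141820e-01  3.89226525e-01 -6.77894455e-04]
 [ 3.89227074e-01  9.21141125e-01 -1.14546330e-03]
 [ 1.78591759e-04 -1.31898903e-03 -9.99999114e-01]] 0.1
```

View pics/top0.png

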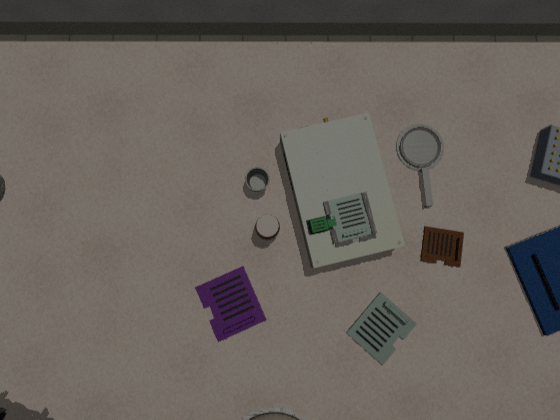

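View pics/sc0.png

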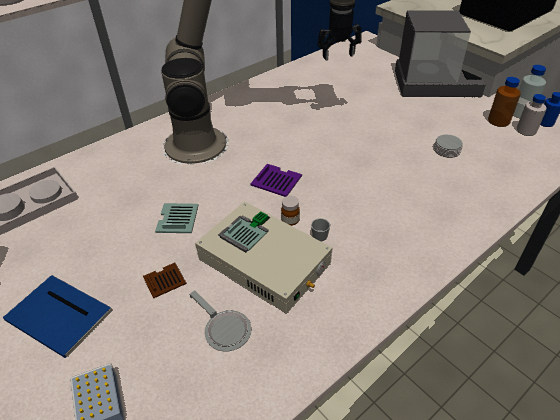

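The top view shows the unit with corners at about (281,133), (371,114), (402,243) and (313,268). The lid is at (350,216) with the green pad at (321,225). The jar (267,227) and cup (257,180) are to the left, and the pan carrier (420,147) is to the right. I'll enlarge this area.

```bash
python3 -c "
from h import *
im=cv2.imread('pics/top0.png')[100:280,240:440];cv2.imwrite('pics/c1.png',cv2.resize(im,(666,600),interpolation=cv2.INTER_CUBIC))
c=[pt('top0',u,v,.07) for u,v in [(281,133),(371,114),(402,243),(313,268)]];print(np.round(c,3));print(np.round(np.mean(c,0),3))
print([np.round(pt('top0',u,v),3) for u,v in [(320,160),(350,216),(318,226),(267,227),(257,180)]])"
```

```text
[[ 0.702 -0.025  0.07 ]
 [ 0.744 -0.223  0.07 ]
 [ 0.461 -0.278  0.07 ]
 [ 0.411 -0.088  0.07 ]]
[ 0.58  -0.153  0.07 ]
[array([ 0.642, -0.108,  0.069]), array([ 0.519, -0.168,  0.075]), array([ 0.498, -0.099,  0.084]), array([0.498, 0.007, 0.074]), array([0.611, 0.029, 0.005])]
```

View pics/c1.png

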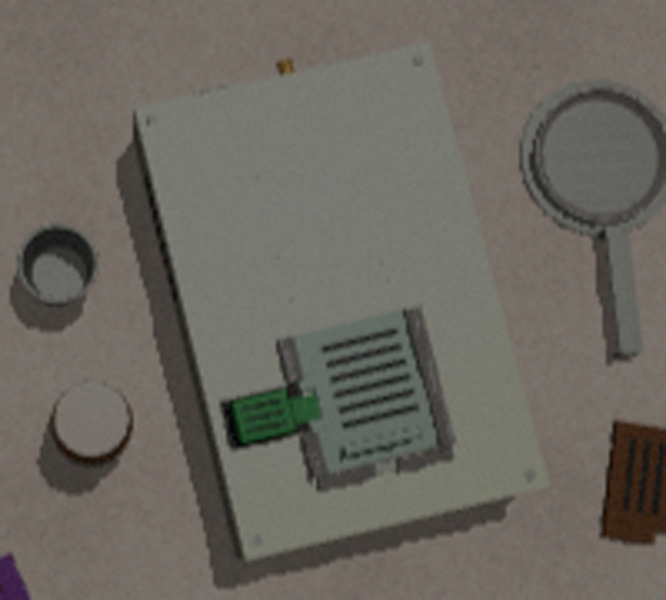

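{"op": "move_arm", "data": {
  "series": [
    [[-1,0.19,-0.37,0,0,0,0.39],[-1,0.19,-0.37,0,0,0,0.39],[-1,0.19,-0.37,0,0,0,0.39],[-1,0.19,-0.37,0,0,0,0.39],[-1,0.19,-0.37,0,0,0,0.39]]
  ]
}}

```text
time_s: 0.72
tcp_pos: [0.338, 0.2226, 0.2312]
ee_rot: [[-0.977, -0.213, 0.0], [-0.213, 0.977, 0.0], [-0.0, 0.0, -1.0]]
wrist_force: [0.9, 0.5, 0.3]
finger_gap: -0.001
grasp_force: 0.0
```

{"op": "move_arm", "data": {
  "series": [
    [[-1,0.2,-0.38,-0.05,0,0,0],[-1,0.2,-0.38,-0.05,0,0,0],[-1,0.2,-0.38,-0.05,0,0,0],[-1,0.2,-0.38,-0.05,0,0,0],[-1,0.2,-0.38,-0.05,0,0,0]]
  ]
}}

```text
time_s: 1.35
tcp_pos: [0.4827, -0.0523, 0.1948]
ee_rot: [[-0.978, -0.211, -0.0], [-0.211, 0.978, 0.0], [0.0, 0.0, -1.0]]
wrist_force: [0.6, -0.2, -0.0]
finger_gap: -0.001
grasp_force: 0.0
```

```bash
python3 -c "
from h import *
shot('wrist','w1')
im=cv2.imread('pics/w1.png');cv2.imwrite('pics/w1b.png',cv2.resize(im,(800,600)))
s=robot.get_state();print(s['tcp_pos'])"
```

```text
[ 0.48577912 -0.05855798  0.19384633]
```

View pics/w1b.png

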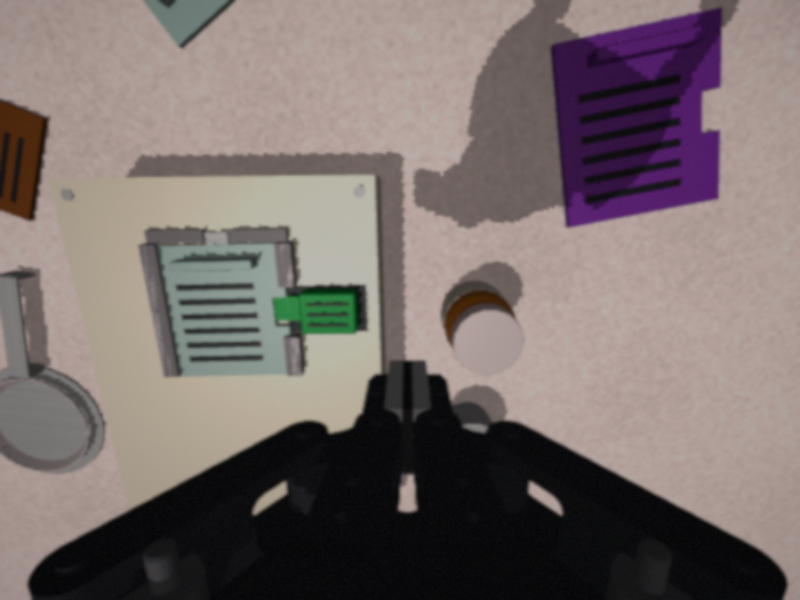

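The wrist view shows the pad at (331,311), the rib at (213,258), guide ends at (172,376) and (293,374), and the unit's rear edge running from (60,180) to (377,175).

```bash
python3 -c "
from h import *
for n,u,v,z in [('pad',331,311,.083),('g1',172,376,.079),('g2',295,374,.079),('gr1',143,244,.079),('gr2',285,242,.079),('c1',60,180,.07),('c2',377,175,.07),('rib',213,257,.087),('lidc',222,309,.075)]:
  print(n,np.round(pt('w1',u*.7,v*.7,z),4))
print(pt('w1',232,218))"
```

```text
pad [ 0.4994 -0.0975  0.083 ]
g1 [ 0.5693 -0.1963  0.079 ]
g2 [ 0.5502 -0.1147  0.079 ]
gr1 [ 0.4822 -0.2186  0.079 ]
gr2 [ 0.4625 -0.1329  0.079 ]
c1 [ 0.4555 -0.2749  0.07  ]
c2 [ 0.4118 -0.0855  0.07  ]
rib [ 0.4791 -0.1723  0.087 ]
lidc [ 0.5158 -0.1687  0.075 ]
[ 0.49918431 -0.09706079  0.0841558 ]
```

{"op": "move_arm", "data": {
  "series": [
    [[-1,0.018,-0.049,-0.06,0,0,0.007],[-1,0.018,-0.049,-0.132,0,0,0.007],[-1,0.018,-0.049,-0.132,0,0,0.007],[-1,0.018,-0.049,-0.132,0,0,0.007],[-1,0.018,-0.049,-0.132,0,0,0.007]]
  ]
}}

```text
time_s: 2.02
tcp_pos: [0.4971, -0.087, 0.0985]
ee_rot: [[-0.975, -0.223, 0.004], [-0.223, 0.975, -0.001], [-0.004, -0.002, -1.0]]
wrist_force: [0.1, 0.3, -0.1]
finger_gap: -0.001
grasp_force: 0.0
```

{"op": "move_arm", "data": {
  "series": [
    [[-1,0,0,0,0,0,0],[-1,0,0,-0.008,0,0,0],[-1,0,0,-0.016,0,0,0],[-1,0,0,-0.02,0,0,0],[-1,0,0,-0.02,0,0,0]]
  ]
}}

```text
time_s: 2.65
tcp_pos: [0.4956, -0.087, 0.0809]
ee_rot: [[-0.975, -0.222, -0.001], [-0.222, 0.975, 0.0], [0.001, 0.001, -1.0]]
wrist_force: [0.6, -0.2, 0.3]
finger_gap: 0.001
grasp_force: 0.5
```

{"op": "move_arm", "data": {
  "series": [
    [[-1,0.004,-0.009,0.006,0,0,0],[-1,0.004,-0.009,0.002,0,0,0],[-1,0.004,-0.009,-0.004,0,0,0],[-1,0.004,-0.009,-0.008,0,0,0],[-1,0.004,-0.009,-0.008,0,0,0]]
  ]
}}

```text
time_s: 3.28
tcp_pos: [0.4993, -0.0943, 0.0757]
ee_rot: [[-0.975, -0.222, 0.001], [-0.222, 0.975, -0.001], [-0.001, -0.001, -1.0]]
wrist_force: [-1.1, -2.2, 7.2]
finger_gap: -0.003
grasp_force: 3.3
```

{"op": "move_arm", "data": {
  "series": [
    [[-1,0,0,-0.001,0,0,0],[-1,0,0,-0.002,0,0,0],[-1,0,0,-0.002,0,0,0],[-1,0,0,-0.002,0,0,0],[-1,0,0,-0.002,0,0,0]]
  ]
}}

```text
time_s: 3.9
tcp_pos: [0.4994, -0.0943, 0.0752]
ee_rot: [[-0.975, -0.222, 0.002], [-0.222, 0.975, -0.001], [-0.002, -0.002, -1.0]]
wrist_force: [-2.2, -1.7, 15.8]
finger_gap: -0.004
grasp_force: 7.9
```

```bash
python3 -c "
from h import *
shot('top','t2')
a=cv2.imread('pics/top0.png')[180:260,300:390];b=cv2.imread('pics/t2.png')[180:260,300:390]
cv2.imwrite('pics/t2c.png',cv2.resize(np.hstack([a,b]),(800,356),interpolation=cv2.INTER_CUBIC))
s=robot.get_state();print(s['tcp_pos'],s['wrist_force'])"
```

```text
[ 0.49937441 -0.09428272  0.07522501] [-2.87906092 -1.28435041 17.06889481]
```

View pics/t2c.png

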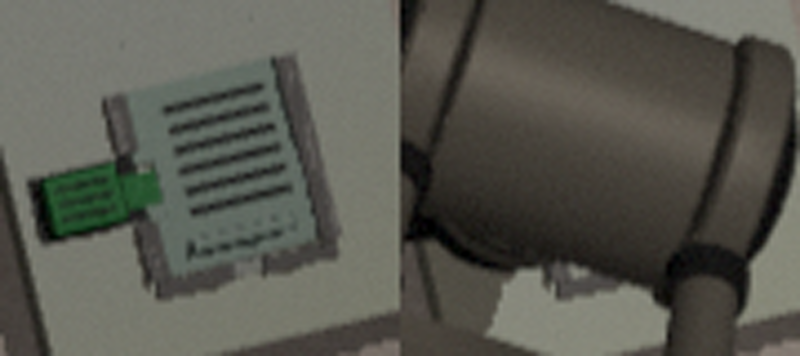

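The tab has bottomed out, but the arm hides the lid. I'll lift and move to behind the lid, then look.

{"op": "move_arm", "data": {
  "series": [
    [[-1,0,0,0.04,0,0,0],[-1,0,0,0.075,0,0,0],[-1,-0.053,-0.117,0.08,0,0,0],[-1,-0.053,-0.117,0.08,0,0,0],[-1,-0.053,-0.117,0.08,0,0,0]]
  ]
}}

```text
time_s: 4.58
tcp_pos: [0.4579, -0.1829, 0.1333]
ee_rot: [[-0.976, -0.219, -0.001], [-0.219, 0.976, 0.001], [0.001, 0.001, -1.0]]
wrist_force: [0.0, 0.1, 0.4]
finger_gap: -0.002
grasp_force: 0.0
```

```bash
python3 -c "
from h import *
robot.read_camera('top');robot.read_camera('top')
shot('wrist','w2')
im=cv2.imread('pics/w2.png');cv2.imwrite('pics/w2b.png',cv2.resize(im,(800,600)))
s=robot.get_state();print(s['tcp_pos'],s['wrist_force'])"
```

```text
[ 0.45888934 -0.18076413  0.13327284] [-0.12437356 -0.44193013  0.64732585]
```

View pics/w2b.png

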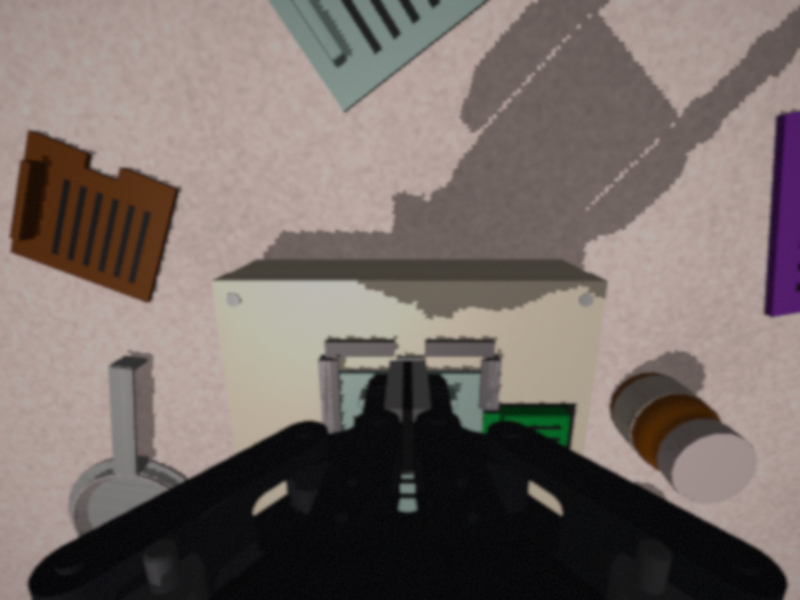

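The lid has sprung: its rear edge is at row 371 and the stop's front is at row 356. The tool column (407) lines up with the mid-point between the guides (411).

```bash
python3 -c "
from h import *
ux=np.array([.9755,.22,0])
for n,u,v,z in [('stop',360,356,.075),('lidrear',360,371,.075),('gl',329,358,.079),('gr',493,358,.079)]:
  p=pt('w2',u*.7,v*.7,z);print(n,np.round(p,4),p@ux)
print(robot.get_state()['tcp_pos']@ux)"
```

```text
stop [ 0.478 -0.201  0.075] 0.42204527958066473
lidrear [ 0.4864 -0.1994  0.075 ] 0.43060525886528905
gl [ 0.4807 -0.2162  0.079 ] 0.4214071482293748
gr [ 0.4623 -0.1343  0.079 ] 0.42142067155166035
0.4078784388613576
```

{"op": "move_arm", "data": {
  "series": [
    [[-1,-0.001,0.003,-0.03,0,0,0],[-1,-0.001,0.003,-0.06,0,0,0],[-1,-0.001,0.003,-0.07,0,0,0],[-1,-0.001,0.003,-0.07,0,0,0],[-1,0.007,0.005,-0.07,0,0,0]]
  ]
}}

```text
time_s: 5.35
tcp_pos: [0.4648, -0.1778, 0.0819]
ee_rot: [[-0.975, -0.222, 0.001], [-0.222, 0.975, -0.0], [-0.001, -0.001, -1.0]]
wrist_force: [-0.1, 0.8, -0.7]
finger_gap: 0.001
grasp_force: 0.0
```

{"op": "move_arm", "data": {
  "series": [
    [[-1,0.013,0.003,0,0,0,0],[-1,0.026,0.006,0,0,0,0],[-1,0.039,0.009,0,0,0,0],[-1,0.052,0.012,0,0,0,0],[-1,0.065,0.015,0,0,0,0]]
  ]
}}

```text
time_s: 5.98
tcp_pos: [0.5134, -0.1663, 0.0811]
ee_rot: [[-0.975, -0.222, -0.001], [-0.222, 0.975, 0.0], [0.001, 0.0, -1.0]]
wrist_force: [-3.0, -0.4, 1.5]
finger_gap: -0.001
grasp_force: 1.5
```

{"op": "move_arm", "data": {
  "series": [
    [[-1,0.013,0.003,0,0,0,0],[-1,0.026,0.006,0,0,0,0],[-1,0.039,0.009,0,0,0,0],[-1,0.052,0.012,0,0,0,0],[-1,0.065,0.015,0,0,0,0]]
  ]
}}

```text
time_s: 6.6
tcp_pos: [0.5624, -0.1551, 0.0811]
ee_rot: [[-0.975, -0.222, 0.0], [-0.222, 0.975, 0.0], [-0.0, 0.0, -1.0]]
wrist_force: [-0.2, 0.3, -0.9]
finger_gap: 0.001
grasp_force: 0.2
```

{"op": "move_arm", "data": {
  "series": [
    [[-1,0.01,0.002,0,0,0,0],[-1,0.018,0.004,0,0,0,0],[-1,0.026,0.006,0,0,0,0],[-1,0.026,0.006,0,0,0,0],[-1,0.026,0.006,0,0,0,0]]
  ]
}}

```text
time_s: 7.22
tcp_pos: [0.5812, -0.1508, 0.0812]
ee_rot: [[-0.975, -0.222, 0.0], [-0.222, 0.975, 0.0], [-0.0, 0.0, -1.0]]
wrist_force: [-1.3, -0.2, -0.1]
finger_gap: -0.002
grasp_force: 0.0
```

Now I'll back off, lift and retreat to clear the view.

{"op": "move_arm", "data": {
  "series": [
    [[-1,-0.02,-0.004,0,0,0,0],[-1,-0.03,-0.006,0.03,0,0,0],[-1,-0.04,-0.01,0.11,0,0,0],[-1,-0.12,-0.03,0.17,0,0,0],[-1,-0.2,-0.04,0.2,0,0,0]]
  ]
}}

```text
time_s: 7.85
tcp_pos: [0.4447, -0.1794, 0.2269]
ee_rot: [[-0.975, -0.222, 0.003], [-0.222, 0.975, -0.002], [-0.002, -0.002, -1.0]]
wrist_force: [-0.3, -1.4, 1.1]
finger_gap: 0.001
grasp_force: 0.0
```

{"op": "move_arm", "data": {
  "series": [
    [[-1,0,0.1,0,0,0,0],[-1,0,0.2,0,0,0,0],[-1,0,0.28,0,0,0,0],[-1,0,0.36,0,0,0,0],[-1,0,0.36,0,0,0,0]]
  ]
}}

```text
time_s: 8.48
tcp_pos: [0.4446, 0.0941, 0.2254]
ee_rot: [[-0.974, -0.225, 0.001], [-0.225, 0.974, 0.001], [-0.001, 0.001, -1.0]]
wrist_force: [0.1, -0.8, 0.5]
finger_gap: -0.001
grasp_force: 0.0
```

```bash
python3 -c "
from h import *
shot('top','t3')
im=cv2.imread('pics/t3.png')[100:280,240:440];cv2.imwrite('pics/t3c.png',cv2.resize(im,(666,600),interpolation=cv2.INTER_CUBIC))"
```

```text
(no output)
```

View pics/t3c.png

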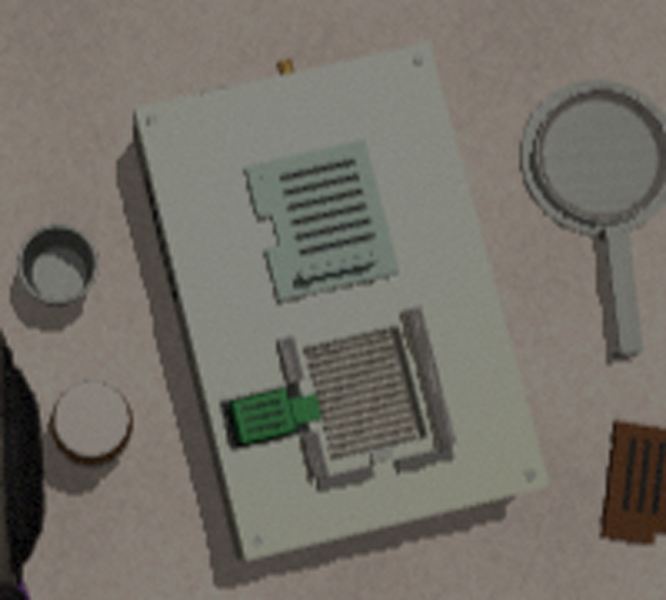

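The lid lies flat on the bare top, about 25 mm past the guide ends (its rear edge is at about (337,287)). The tab is up, and the jar, cup and pan haven't moved.

```bash
python3 -c "
from h import *
print(robot.hand_in())"
```

```text
the job is handed in; nothing more can be done
None
```

The job is handed in: the tab was pressed until the lid sprang loose, and the lid was pushed out to lie flat on the unit's top, about 116 mm forward of its seat; the last picture shows the tab up and the jar, cup and pan carrier undisturbed, but the hand-in gave no verdict.

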